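Seat the ring weight on the conical flask

ROBOT

A 6-joint arm with a two-finger parallel gripper is mounted at the origin on the work surface. World frame = base frame: x ahead of the robot, y to its left, z up, the work surface at z = 0. Lengths are in m, angles in rad, forces in N, time in s.
With the tool pointing down it reaches from about 0.375 to 0.975 m from the base axis. Payload 3.8 kg.
Tool frame: the origin (TCP) lies between the finger pads; the fingertips stand 22 mm ahead of it and the grasp point (between the pads) lies 3 mm ahead of it (manip.tip_extent is the distance from the TCP to the fingertips, in m); z points along the fingers, y is the direction in which the jaws open and shut (so a half turn about z gives the same grasp; the last joint's range is limited). The gripper opens to 85 mm and grips with 20 to 120 N. Pads are 22 mm wide; open, the fingers measure 114 mm over their backs; the gripper's body (76 mm by 85 mm) begins 54 mm behind the grasp point. The pads swing forward as they close: fully open they stand 13 mm farther back than shut.
Start: joints at [1.218, 0.264, 1.604, -0, 1.274, -0.037], TCP at [0.21, 0.642, 0.253] pointing down, gripper open.
Joint ranges: [-2.63, 2.63], [-0.94, 2.18], [0.31, 2.57], [-1.31, 4.45], [0, 2.66], [-2.55, 2.55]. Speed limits (rad/s): [2.57, 2.57, 3.14, 3.14, 3.14, 3.14].

INTERFACE

Orientations are given as a unit quaternion [x, y, z, w].
In Python, from rig import manip gives the robot as it stands.
- The arm moves only by the tool move_arm, never from a script. Its argument "targets" is a list of rows, each a list of 7 numbers: the shift along the world's x, y, z in mm, then the turn, a rotation vector about the world's x, y, z in rad, then the closure, from 0 (fully open) to 1 (shut). A call has 1 to 5 rows; each row is the pose to reach, as a shift and turn from the pose commanded when the call began; what a row does not reach only later rows make up. A row lasts 1/10 s, in which the tool goes at most 50 mm and 8.59 degrees, less where a joint would pass 70% of its speed; a pose out of reach is approached as far as the arm can. A call with a gripper value outside its range is refused whole. The fingers move at their own pace and stop on an object; "newtons" is the grip in N (left out, the last holds). Time passes only in rows, so rows that repeat a pose let the fingers close. It gives the time, the measured TCP pose, the force and the opening at its end, in the units of the state.
- manip.observe(): the state, without advancing time (a new reading comes with each control period).
- manip.read_camera(name): name is "scene" or "top" or "wrist"; returns (picture, depth): 480x640x3 uint8, red, green, blue; 480x640 float32, m along the optical axis (not along the pixel's ray), 0 where there is no reading.
- manip.camera_params(name): a dict with "camera_matrix" (3x3 intrinsics, pixels), "world_to_cam" (4x4, takes a point from world to camera coordinates); the wrist camera has in their place "tool_from_camera" (4x4, takes a point from camera to tool coordinates, whose origin is the TCP and whose axes are the flange's). Camera axes: x right, y up, looking along -z (the intrinsics and any distortion apply to the point x, -y, -z); pixel columns grow to the right and rows downward; lengths in m; the calibration is good to about 2 mm. A picture is of the moment at which its call begins: read the wrist's pose just before it. camera_params takes no time and is no camera call.
- manip.sign_off(): hands the job in, once; it reports no verdict.
The state is a dict: "clock": time; "q": joint angles; "dq": joint speeds; "joint_efforts": joint torques, N m; "ee_pos": TCP position; "orientation": TCP orientation; "contact_force": force on the tool from outside, world axes, zero at the start; "torque": the same for the moment, N m; "grip_width": finger opening in m.
Only numpy, scipy, OpenCV 4.12 (cv2) and the standard library are available. Lean on these libraries where they do the work, as an engineer would, in place of code of your own. Each camera call takes 0.05 s, during which the arm holds its last target.

TASK

Lift the larger of the two grey ring weights off its leaning peg on the drying rack and lower it over the neck of the larger conical flask, so that it sits level on the flask's sloping shoulder. Set it down gently in the hand, not dropped, let go, and leave the flask standing about where it is; the small ring, the beaker on the rack, the small flask and the amber bottle stay undisturbed.

Things in the scene. Friction and masses are not known exactly. Their poses are not given: they have to be found in the camera images.
- big_ring_centre (a point): Larger grey ring weight, loose, about 200 g: flat ring 84 mm outside, 52 mm hole, 14 mm thick. Point: centre of the hole, half-way through the thickness. z is the ring's axis, on the rack up along the peg, 35 degrees from vertical; -x points to its grip tab, on the low side, at the rack's front. It lies about flat on the peg's collar, the high side of its hole against the peg.
- big_ring_tab (a point): Middle of the larger ring's grip tab: an upright block on an ear at the rim, 51 mm from the ring's centre, standing parallel to the ring's axis. 22 mm radially (x), 16 mm across (y), 44 mm tall (z), of which the lowest 2 mm are sunk in the ear, whose upper face is level with the ring's. Point: 27 mm along z from the ring's centre point, 22 mm below the free end. Axes as the ring.
- small_ring_centre (a point): Smaller grey ring weight of the same make on another peg, to be left alone: 62 mm outside, 36 mm hole, 14 mm thick, its tab 40 mm from the centre (20 x 14 mm, 40 mm tall). Point and axes as for the larger ring.
- drying_beaker: White plastic beaker, 66 mm across and 74 mm tall, upside down on another peg; leave alone. Origin where the peg meets the collar; z along the peg.
- rack: White drying rack, fixed. Origin on the table below the middle collar; -x is its front, y along the row. Base plate 170 x 320 mm. Three pegs 115 mm apart in y, 16 mm thick, lean 35 degrees from vertical towards -x. Each has a round collar, 92 mm across, square to the peg, whose upper face meets the peg's axis 110 mm above the table at x = 0. The peg stands 54 mm beyond that face.
- big_flask: Larger conical glass flask, loose, about 160 g, 142 mm tall. Origin: centre of its underside, z up. Base 85 mm across up to 9 mm, then a straight cone up to the neck, 34 mm across, at 105 mm; the neck ends in a 38 mm lip at 142 mm. The larger ring, level and centred, sits with its centre point about 77 mm above the underside.
- small_flask: Smaller conical flask, 64 mm across at the base, 104 mm tall, neck 24 mm across; leave alone. Origin at the centre of its underside.
- reagent_bottle: Amber bottle, 64 mm across, 150 mm tall, standing near the flasks; leave alone. Origin at the centre of its underside.
Not all that is in view belongs to the job. What is shaped like the part that bears big_ring_centre but blue, pink or turquoise is not meant.

How it is judged:
On the way, in this order (a step that is already met when the one before it is completed fails the run):
1. the larger ring is lifted off the rack's peg, held in the fingers and touching nothing of the rack (contact force between the fingers and big_ring above 0.5 N and contact force between rack and big_ring below 0.05 N and height (world z) of big_ring_centre above 0.15 m), for 0.1 s.
2. the larger ring is around the larger flask's neck, within about 12 mm of its seat, while the fingers still hold it (contact force between the fingers and big_ring above 0.5 N and horizontal distance between big_ring_centre and big_flask below 0.014 m and z of big_ring_centre in the frame of big_flask below 0.09 m), for 0.1 s.
At the end, for the whole second after the job is handed in: The larger ring is around the larger flask, at rest on its shoulder: centred within 10 mm, its centre 68 to 86 mm above the flask's underside, level within 9 degrees, tab up; the flask stands upright within 3 degrees, at rest, within 40 mm of its starting place; the ring is released (horizontal distance between big_ring_centre and big_flask below 0.01 m and z of big_ring_centre in the frame of big_flask between 0.068 and 0.086 m and angle between the z axis of big_ring_centre and the z axis of big_flask, either way round below 0.16 rad and angle between big_ring_centre's own z axis and vertical below 0.16 rad and angle between big_flask's own z axis and vertical below 0.06 rad and distance of big_flask from where it was at the start of the episode below 0.04 m and linear speed of each of big_ring, big_flask below 0.02 m/s); the robot touches nothing.
It fails at once if the larger flask is tipped more than 17 degrees (angle between big_flask's own z axis and vertical above 0.3 rad).
It fails at once if the ring strikes or presses the larger flask with more than 25 N (contact force between big_ring and big_flask above 25 N).
It fails at once if the small ring or the beaker is shifted by more than 25 mm (distance of any of small_ring_centre, drying_beaker from where it was at the start of the episode above 0.025 m).
It fails at once if the small flask or the amber bottle is shifted by more than 25 mm or knocked over (distance of any of small_flask, reagent_bottle from where it was at the start of the episode above 0.025 m or angle between any of small_flask, reagent_bottle's own z axis and vertical above 0.3 rad).
It also fails if it takes over 51 s, if anything falls off the work surface, if the arm or the gripper's body presses on something with over 40 N, if the wrist force passes 120 N, or if a joint passes its speed limit or range.

## Working session

There is one attempt and no reset: what is moved stays moved. The work goes in short steps, Python scripts to look and compute and a tool call to move; the robot and the scene stay as the last step left them, time stands still between calls to the robot, and variables do not carry over. Pictures are saved under pics/ and viewed, and the job is handed in when it is done.

Besides the shell and the picture viewer there is one more tool, called as a command line: name --pt "numbers of a row" for each row, then --argument value for the rest. move_arm: Moves the arm, as the interface text tells. Its arguments: {"type":"object","properties":{"targets":{"type":"array"},"newtons":{"type":"number"}},"required":["targets"]}

```bash
ls; mkdir -p pics; cat > h.py <<'E'
import numpy as np, cv2
from rig import manip
from scipy.spatial.transform import Rotation as R
E
python3 - <<'E'
from h import *
o=manip.observe(); print(o)
for n in ['scene','top']:
    p,d=manip.read_camera(n); cv2.imwrite(f'pics/{n}0.png',p[:,:,::-1]); np.savez(f'{n}0.npz',p=p,d=d); print(manip.camera_params(n))
print(manip.camera_params('wrist'))
E
```

```text
pics
{'clock': 0.0, 'q': array([ 1.21813923e+00,  2.64739856e-01,  1.60538122e+00,  2.34951736e-06,
        1.27371419e+00, -3.69046831e-02]), 'dq': array([ 3.46643908e-04, -2.28713334e-04,  3.73264958e-04, -1.22791433e-03,
        3.73988022e-05,  5.43705303e-04]), 'joint_efforts': array([ 6.07675920e-04, -5.15103757e+01, -3.67319155e+01, -5.98695647e-05,
        1.27740187e-02, -6.94304518e-06]), 'ee_pos': array([0.20937455, 0.64098077, 0.25196704]), 'orientation': array([ 1.57221426e-01,  9.87562740e-01, -1.09988588e-03, -2.18132418e-04]), 'contact_force': array([-0.43593984,  1.01077947, -0.4831642 ]), 'torque': array([-0.0453341 ,  0.00167901, -0.05967499]), 'grip_width': 0.08570544002207696}
{'camera_matrix': array([[528.85405119,   0.        , 320.89063765],
       [  0.        , 528.85405119, 248.98267729],
       [  0.        ,   0.        ,   1.        ]]), 'world_to_cam': array([[ 0.42159765,  0.90672368,  0.01037253, -0.2812561 ],
       [-0.75595598,  0.3451322 ,  0.55625024,  0.277929  ],
       [ 0.50078537, -0.24235497,  0.83095011, -1.47417992],
       [ 0.        , 
[... 311 characters left out ...]
, -0.01134238,  0.09158898, -0.49865607],
       [-0.09155888,  0.0031464 ,  0.99579469, -1.05736718],
       [ 0.        ,  0.        ,  0.        ,  1.        ]])}
{'camera_matrix': array([[397.20093744,   0.        , 319.08158749],
       [  0.        , 397.20093744, 231.69773324],
       [  0.        ,   0.        ,   1.        ]]), 'tool_from_camera': array([[ 5.37716359e-04,  9.64638262e-01,  2.63576808e-01,
         6.79327321e-02],
       [ 9.99999695e-01, -6.67961010e-04,  4.04529343e-04,
        -2.98065120e-04],
       [ 5.66283513e-04,  2.63576511e-01, -9.64638327e-01,
        -1.20648388e-01],
       [ 0.00000000e+00,  0.00000000e+00,  0.00000000e+00,
         1.00000000e+00]])}
```

View pics/scene0.png

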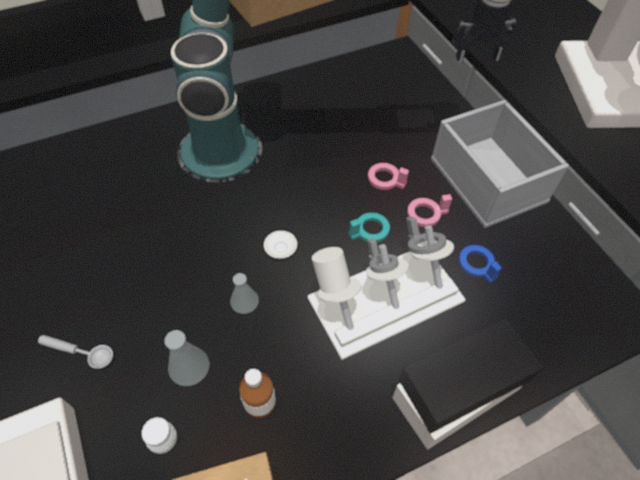

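View pics/top0.png

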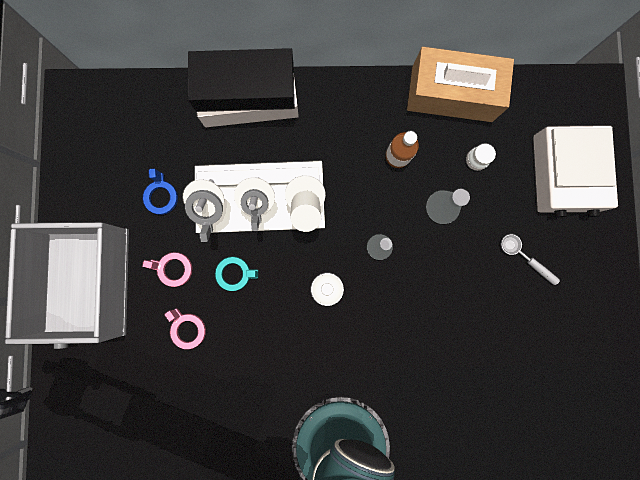

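```bash
cat >> h.py <<'E'
def load(n):
    z=np.load(n+'.npz'); return z['p'],z['d']
def pts(name,d):
    P=manip.camera_params(name); K=P['camera_matrix']; T=np.linalg.inv(P['world_to_cam'])
    v,u=np.mgrid[:480,:640]
    c=np.stack([(u-K[0,2])/K[0,0]*d,-(v-K[1,2])/K[1,1]*d,-d,np.ones_like(d)],-1)
    return (c@T.T)[...,:3]
def proj(name,X):
    P=manip.camera_params(name); K=P['camera_matrix']; X=np.atleast_2d(X)
    c=X@P['world_to_cam'][:3,:3].T+P['world_to_cam'][:3,3]
    return np.stack([K[0,2]+K[0,0]*c[:,0]/-c[:,2],K[1,2]-K[1,1]*c[:,1]/-c[:,2]],-1)
def crop(img,u0,v0,u1,v1,s,fn):
    cv2.imwrite(fn,cv2.resize(img[v0:v1,u0:u1,::-1],None,fx=s,fy=s,interpolation=cv2.INTER_CUBIC))
E
python3 - <<'E'
from h import *
for n in ['top','scene']:
    p,d=load(n+'0'); W=pts(n,d)
    if n=='top':
        crop(p,135,145,335,295,4,'pics/t_r.png'); crop(p,350,120,510,270,4,'pics/t_f.png')
        for u,v in [(205,237),(205,223),(205,192),(190,207),(256,225),(305,212),(310,178),(200,225),(318,226),(445,207),(461,197),(380,246),(387,243),(410,138),(400,158),(327,289),(235,300)]: print((u,v),W[v,u].round(3))
    else:
        crop(p,300,190,480,350,4,'pics/s_r.png'); crop(p,150,260,300,430,3.5,'pics/s_f.png')
        for u,v in [(414,232),(427,243),(375,252),(383,262),(190,370),(176,338),(245,300),(253,377)]: print((u,v),W[v,u].round(3))
E
```

```text
(205, 237) [0.496 0.301 0.119]
(205, 223) [0.531 0.309 0.091]
(205, 192) [0.595 0.299 0.134]
(190, 207) [0.565 0.337 0.115]
(256, 225) [0.521 0.187 0.13 ]
(305, 212) [0.542 0.078 0.17 ]
(310, 178) [0.624 0.067 0.132]
(200, 225) [0.537 0.34  0.013]
(318, 226) [0.531 0.049 0.011]
(445, 207) [ 0.563 -0.245  0.085]
(461, 197) [ 0.576 -0.263  0.144]
(380, 246) [ 0.473 -0.09   0.101]
(387, 243) [ 0.479 -0.105  0.107]
(410, 138) [ 0.706 -0.153  0.154]
(400, 158) [ 0.68  -0.144  0.086]
(327, 289) [0.376 0.028 0.005]
(235, 300) [ 0.351  0.255 -0.003]
(414, 232) [0.524 0.299 0.096]
(427, 243) [0.574 0.298 0.119]
(375, 252) [0.542 0.188 0.109]
(383, 262) [0.582 0.184 0.127]
(190, 370) [ 0.608 -0.263  0.053]
(176, 338) [ 0.577 -0.262  0.144]
(245, 300) [ 0.499 -0.106  0.043]
(253, 377) [ 0.712 -0.158  0.151]
```

View pics/t_r.png

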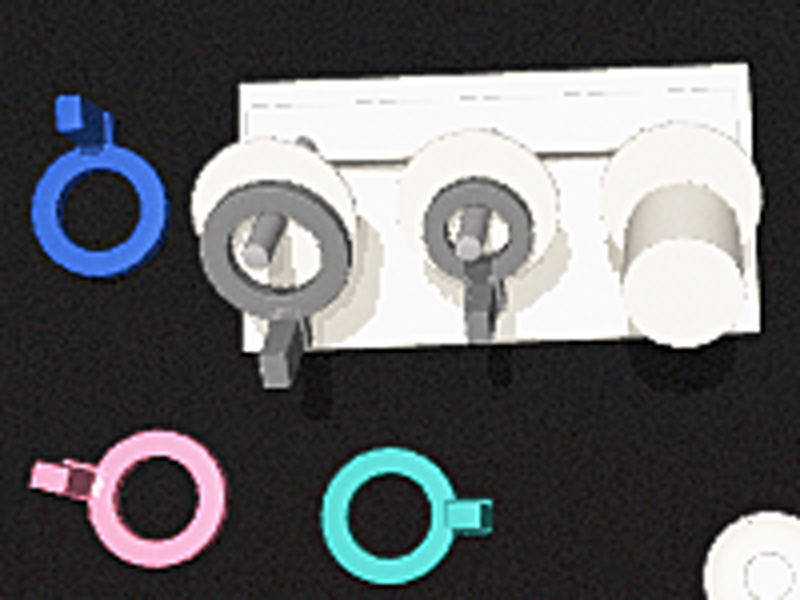

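View pics/s_r.png

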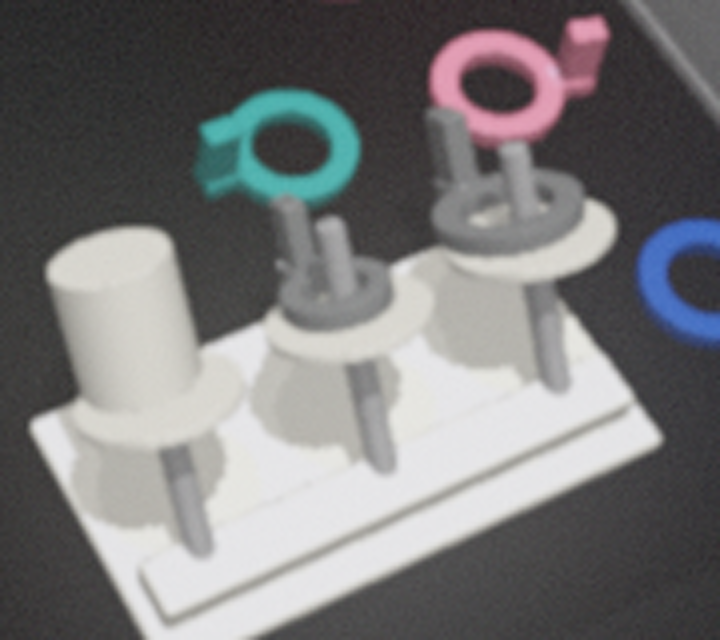

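View pics/t_f.png

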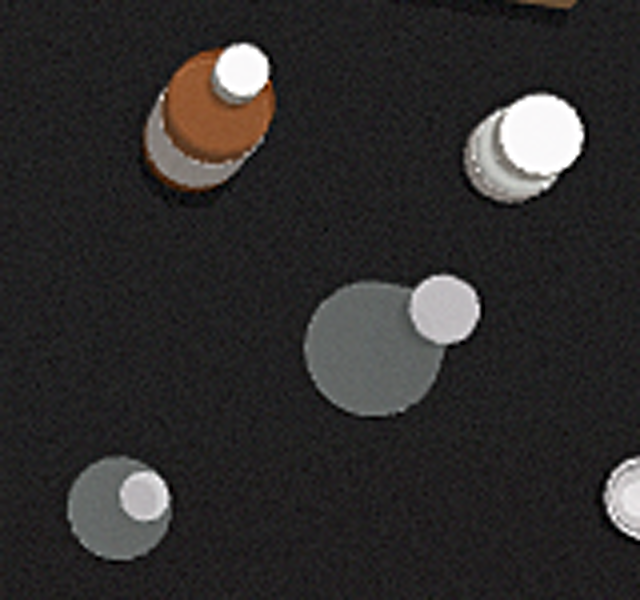

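View pics/s_f.png

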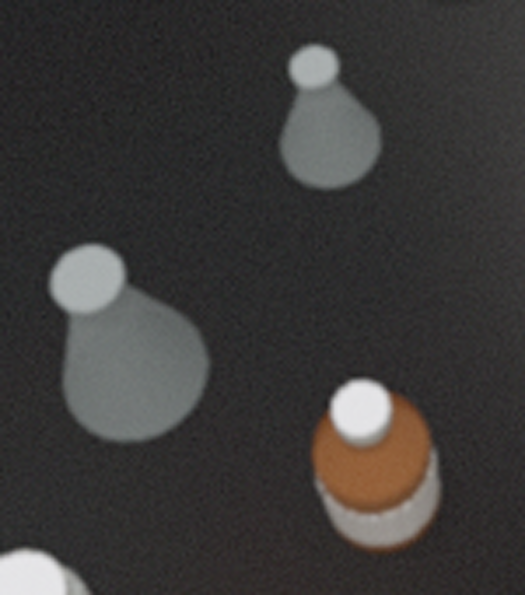

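```bash
python3 - <<'E'
from h import *
A=[]
for n in ['top','scene']:
    p,d=load(n+'0'); W=pts(n,d)
    s=p.astype(int); 
    m=(W[...,2]>0.06)&(W[...,2]<0.2)&(abs(W[...,1]-0.305)<0.06)&(abs(W[...,0]-0.54)<0.08)&(s.max(-1)<165)&(s.max(-1)-s.min(-1)<25)&(d>0)
    X=W[m]
    # plane normal assume tilt; RANSAC
    best=None;rng=np.random.default_rng(0)
    for _ in range(3000):
        a=X[rng.choice(len(X),3,False)]; nn=np.cross(a[1]-a[0],a[2]-a[0]); l=np.linalg.norm(nn)
        if l<1e-5: continue
        nn/=l; nn*=np.sign(nn[2]) 
        if abs(np.arccos(nn[2])-0.61)>0.15: continue
        i=abs((X-a[0])@nn)<0.0025
        if best is None or i.sum()>best.sum(): best=i
    Y=X[best]; c=Y.mean(0); nn=np.linalg.svd(Y-c)[2][2]; nn*=np.sign(nn[2])
    print(n,len(X),best.sum(),'n',nn.round(3),'tilt',np.degrees(np.arccos(nn[2])).round(1),'az',np.degrees(np.arctan2(nn[1],nn[0])).round(1))
    ex=-np.array([nn[0],nn[1],0]);ex-=0; 
    ex=np.cross([0,0,1],nn); ex/=np.linalg.norm(ex); ey=np.cross(nn,ex)
    q=np.stack([(Y-c)@ex,(Y-c)@ey],-1)
    # fit annulus: maximise inliers 24..44
    g=np.arange(-0.03,0.0301,0.0005); 
    def sc(a,b):
        r=np.hypot(q[:,0]-a,q[:,1]-b); return ((r>0.026)&(r<0.042)).sum()-2*(r<0.024).sum()
    S=np.array([[sc(a,b) for b in g] for a in g]); k=np.argwhere(S>=S.max()-2).mean(0); a,b=np.interp(k,range(len(g)),g)
    C=c+a*ex+b*ey; print('top-face centre',C.round(4),S.max(),'centre',(C-0.007*nn).round(4))
    # collar/peg and flask lip
    if n=='top': boxes={'lip':(448,185,476,209)}
    # tab points: off plane >10mm
    h=(X-C)@nn; t=X[(h>0.012)&(np.hypot((X-C)@ex,(X-C)@ey)>0.036)]; 
    print('tab n',len(t), t.mean(0).round(4) if len(t) else '', 'maxh',h.max().round(3)); 
    tt=t-C; print('tab local along ex,ey', (tt@ex).mean().round(4),(tt@ey).mean().round(4), 'ex',ex.round(3),'ey',ey.round(3))
    # lips
    for nm,x,y in [('big',0.577,-0.262),('small',0.48,-0.106)]:
        for z0,z1 in [(0.136,0.150)] if nm=='big' else [(0.098,0.112)]:
            L=(W[...,2]>z0)&(W[...,2]<z1)&(np.hypot(W[...,0]-x,W[...,1]-y)<0.04); Z=W[L]
            print(nm,L.sum(),Z.mean(0).round(4),((Z.max(0)+Z.min(0))/2).round(4),(Z.max(0)-Z.min(0)).round(3))
E
```

```text
top 967 525 n [-0.576 -0.02   0.817] tilt 35.2 az -178.0
top-face centre [0.5622 0.3077 0.1117] 487 centre [0.5662 0.3079 0.106 ]
tab n 125 [0.5043 0.3044 0.1114] maxh 0.048
tab local along ex,ey 0.0013 -0.0475 ex [ 0.035 -0.999  0.   ] ey [0.817 0.029 0.576]
big 238 [ 0.5758 -0.2623  0.1426] [ 0.5757 -0.2622  0.1426] [0.036 0.038 0.008]
small 119 [ 0.4783 -0.1019  0.1044] [ 0.4786 -0.1017  0.1045] [0.025 0.025 0.008]
scene 979 337 n [-0.568 -0.016  0.823] tilt 34.6 az -178.4
top-face centre [0.563  0.3038 0.112 ] 269 centre [0.567  0.304  0.1062]
tab n 135 [0.5077 0.2998 0.1081] maxh 0.044
tab local along ex,ey 0.0025 -0.0478 ex [ 0.028 -1.     0.   ] ey [0.823 0.023 0.568]
big 306 [ 0.5772 -0.2662  0.1429] [ 0.5764 -0.2663  0.142 ] [0.039 0.037 0.011]
small 125 [ 0.4791 -0.1057  0.1046] [ 0.4783 -0.1059  0.1044] [0.028 0.026 0.009]
```

```bash
cat >> h.py <<'E'
def goal_peg(C,psi,along,off=0.0,tilt=np.radians(35)):
    """TCP pose gripping tab: 'along' above ring centre along n (m)"""
    n=np.array([-np.sin(tilt)*np.cos(psi),-np.sin(tilt)*np.sin(psi),np.cos(tilt)])
    y=np.array([-np.sin(psi),np.cos(psi),0]); x=np.cross(y,n)
    return np.array(C)-0.051*x+along*n+off*y, np.stack([np.cross(y,-n),y,-n],1), n,x
def plan(pos,Rg):
    o=manip.observe(); Rn=R.from_quat(o['orientation'])
    rv=(R.from_matrix(Rg)*Rn.inv()).as_rotvec()
    print('t',round(o['clock'],2),'now',o['ee_pos'].round(4),'q',o['q'].round(2),'shift mm',((pos-o['ee_pos'])*1e3).round(1),'rv',rv.round(4),'deg',np.degrees(np.linalg.norm(rv)).round(1),'F',o['contact_force'].round(1),'w',round(o['grip_width'],4))
E
python3 - <<'E'
from h import *
p,Rg,n,x=goal_peg([.5665,.306,.106],np.radians(1.9),.136); print(p,n,x); plan(p,Rg)
E
```

```text
[0.44678271 0.30202857 0.18815228] [-0.57326109 -0.01901703  0.81915204] [0.81870169 0.02715913 0.57357644]
t 0.1 now [0.2094 0.641  0.2521] q [ 1.22  0.26  1.61  0.    1.27 -0.04] shift mm [ 237.4 -339.   -63.9] rv [-0.0845 -0.6081  0.3386] deg 40.2 F [-0.   0.1 -0.4] w 0.0856
```

move_arm --pt "24 -36 4 -0.008 -0.06 0.034 0" --pt "48 -72 8 -0.017 -0.12 0.068 0" --pt "72 -108 12 -0.025 -0.18 0.1 0" --pt "96 -144 12 -0.034 -0.24 0.135 0" --pt "120 -180 10 -0.042 -0.3 0.17 0"

```text
clock: 0.6
ee_pos: [0.3304, 0.4603, 0.2634]
orientation: [0.07, 0.986, 0.003, 0.152]
contact_force: [0.0, 0.3, 0.8]
grip_width: 0.0854
```

```bash
python3 - <<'E'
from h import *
p,Rg,n,x=goal_peg([.5665,.306,.106],np.radians(1.9),.136); plan(p,Rg)
E
```

```text
t 0.6 now [0.3304 0.4603 0.2634] q [ 1.06 -0.03  1.94 -0.31  1.11 -0.25] shift mm [ 116.4 -158.3  -75.3] rv [-0.0431 -0.3053  0.1661] deg 20.1 F [0.  0.3 0.8] w 0.0854
```

move_arm --pt "25 -35 -10 -0.009 -0.06 0.033 0" --pt "50 -70 -25 -0.018 -0.12 0.066 0" --pt "75 -105 -45 -0.027 -0.18 0.1 0" --pt "100 -140 -62 -0.035 -0.24 0.133 0" --pt "116 -158 -75 -0.043 -0.305 0.166 0"

```text
clock: 1.1
ee_pos: [0.4457, 0.3005, 0.1866]
orientation: [-0.015, 0.954, 0.004, 0.3]
contact_force: [-0.3, -0.2, -0.7]
grip_width: 0.0855
```

```bash
python3 - <<'E'
from h import *
g,Rg,n,x=goal_peg([.5665,.306,.106],np.radians(1.9),.136); plan(g,Rg)
o=manip.observe()
p,d=manip.read_camera('wrist'); np.savez('w1.npz',p=p,d=d,e=o['ee_pos'],q=o['orientation']); cv2.imwrite('pics/w1.png',p[:,:,::-1])
E
```

```text
t 1.1 now [0.4457 0.3005 0.1866] q [ 0.79 -0.17  2.3  -0.69  0.66 -0.33] shift mm [1.1 1.5 1.5] rv [ 0.0017 -0.0021  0.0025] deg 0.2 F [-0.3 -0.2 -0.7] w 0.0855
```

View pics/w1.png

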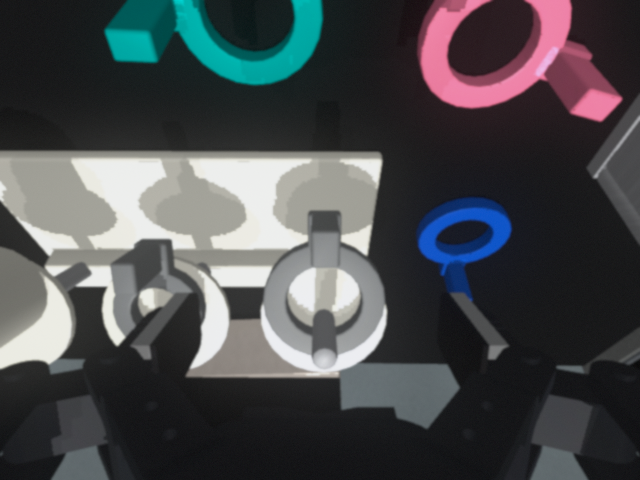

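```bash
cat >> h.py <<'E'
def wpts(f):
    z=np.load(f+'.npz'); d=z['d']; P=manip.camera_params('wrist'); K=P['camera_matrix']; T=P['tool_from_camera']
    v,u=np.mgrid[:480,:640]
    c=np.stack([(u-K[0,2])/K[0,0]*d,-(v-K[1,2])/K[1,1]*d,-d,np.ones_like(d)],-1)
    t=(c@T.T)[...,:3]; Rm=R.from_quat(z['q']).as_matrix()
    return z['p'],d,t,t@Rm.T+z['e']
E
python3 - <<'E'
from h import *
p,d,t,W=wpts('w1')
crop(p,240,190,420,380,3.1,'pics/w1c.png')
for u,v in [(324,216),(312,216),(336,216),(324,235),(324,250),(324,268),(280,300),(370,300),(324,355),(324,362)]: print((u,v),t[v,u].round(4),W[v,u].round(4))
s=p.astype(int)
m=(d>0)&(np.hypot(W[...,0]-.5625,W[...,1]-.306)<.06)&(s.max(-1)<170)&(W[...,2]>.06)&(W[...,2]<.19)
X=W[m];best=None;rng=np.random.default_rng(0)
for _ in range(3000):
    a=X[rng.choice(len(X),3,False)]; nn=np.cross(a[1]-a[0],a[2]-a[0]); l=np.linalg.norm(nn)
    if l<1e-5: continue
    nn/=l; nn*=np.sign(nn[2]) 
    if abs(np.arccos(nn[2])-0.61)>0.15: continue
    i=abs((X-a[0])@nn)<0.002
    if best is None or i.sum()>best.sum(): best=i
Y=X[best]; c=Y.mean(0); nn=np.linalg.svd(Y-c,full_matrices=False)[2][2]; nn*=np.sign(nn[2])
print(len(X),best.sum(),'n',nn.round(3),'tilt',np.degrees(np.arccos(nn[2])).round(1),'az',np.degrees(np.arctan2(nn[1],nn[0])).round(1))
ex=np.cross([0,0,1],nn); ex/=np.linalg.norm(ex); ey=np.cross(nn,ex)
q=np.stack([(Y-c)@ex,(Y-c)@ey],-1)
g=np.arange(-0.03,0.0301,0.0005)
def sc(a,b):
    r=np.hypot(q[:,0]-a,q[:,1]-b); return ((r>0.026)&(r<0.042)).sum()-2*(r<0.024).sum()
S=np.array([[sc(a,b) for b in g] for a in g]); k=np.argwhere(S>=S.max()-4).mean(0); a,b=np.interp(k,range(len(g)),g)
C=c+a*ex+b*ey; print('centre',(C-0.007*nn).round(4),S.max())
h=(X-C)@nn; k=(h>.015)&(np.hypot((X-C)@ex,(X-C)@ey)>.035); T=X[k]-C
print('tab',k.sum(),'lateral range',np.percentile(T@ex,[2,98]).round(4),'radial',np.percentile(T@ey,[2,98]).round(4),'h',np.percentile(T@nn,[2,98]).round(4),'mean',X[k].mean(0).round(4))
E
```

```text
(324, 216) [0.0121 0.0032 0.1196] [0.5041 0.3054 0.0816]
(312, 216) [ 0.0102 -0.0044  0.1275] [0.5103 0.2979 0.0762]
(336, 216) [0.0114 0.0108 0.1225] [0.5061 0.313  0.0796]
(324, 235) [0.0093 0.0028 0.0857] [0.487  0.3045 0.111 ]
(324, 250) [0.0009 0.0028 0.0854] [0.4937 0.3047 0.116 ]
(324, 268) [-0.0307  0.0036  0.142 ] [0.5519 0.3073 0.0877]
(280, 300) [-0.0483 -0.0264  0.1272] [0.5588 0.2775 0.11  ]
(370, 300) [-0.0477  0.0347  0.1259] [0.5557 0.3385 0.1105]
(324, 355) [-0.0649  0.0031  0.0867] [0.5484 0.3068 0.1526]
(324, 362) [-0.0705  0.0032  0.088 ] [0.5537 0.307  0.1547]
7551 5521 n [-0.58  -0.016  0.815] tilt 35.5 az -178.4
centre [0.5626 0.3074 0.1045] 5085
tab 8 lateral range [-0.006   0.0043] radial [-0.0396 -0.0388] h [0.0399 0.0414] mean [0.5029 0.3062 0.1208]
```

View pics/w1c.png

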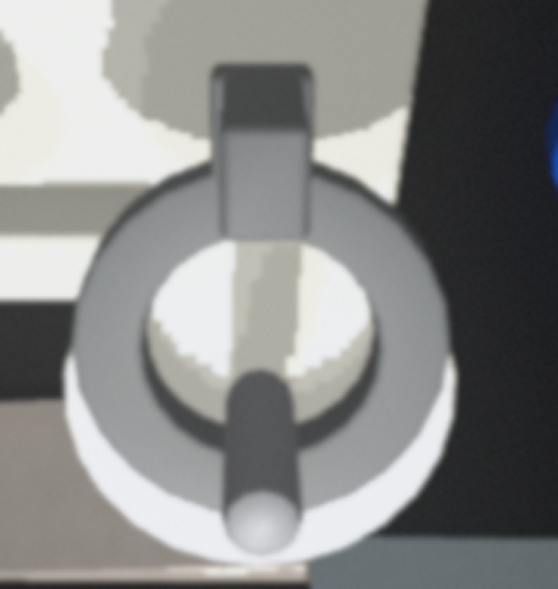

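move_arm --pt "8 3 -10 0 0 0 0" --pt "16 4 -23 0 0 0 0" --pt "24 4 -35 0 0 0 0" --pt "30 4.5 -45 0 0 0 0" --pt "30 4.5 -45 0 0 0 0"

```text
clock: 1.65
ee_pos: [0.4753, 0.3074, 0.1412]
orientation: [-0.015, 0.954, 0.004, 0.298]
contact_force: [0.3, -0.1, 0.2]
grip_width: 0.0858
```

```bash
python3 - <<'E'
from h import *
o=manip.observe(); print(o['ee_pos'],o['contact_force'])
p,d=manip.read_camera('wrist'); np.savez('w2.npz',p=p,d=d,e=o['ee_pos'],q=o['orientation']); cv2.imwrite('pics/w2.png',p[:,:,::-1])
E
```

```text
[0.47532152 0.30739058 0.14119284] [ 0.25085302 -0.07355389  0.1931771 ]
```

View pics/w2.png

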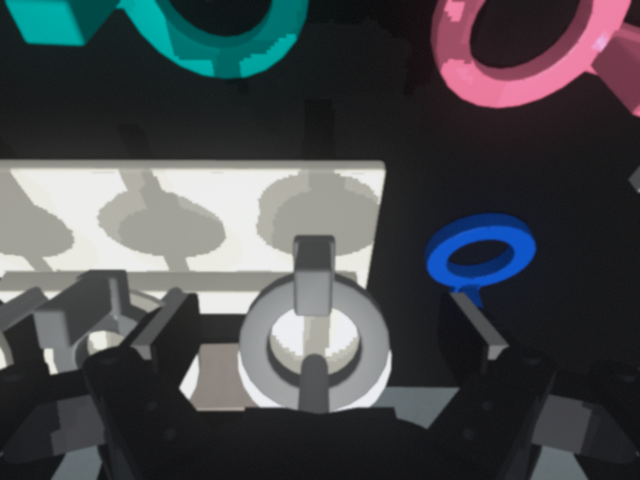

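```bash
python3 - <<'E'
from h import *
p,d,t,W=wpts('w2')
for u,v in [(314,290),(314,300),(300,290),(327,290),(314,285),(314,312)]: print((u,v),t[v,u].round(4),W[v,u].round(4))
print(R.from_quat(np.load('w2.npz')['q']).as_matrix().round(3))
for v in (200,290,300,305):
    print(v,[ (u,t[v,u].round(3).tolist()) for u in (130,150,160,170,180,190,455,465,475,490)])
E
```

```text
(314, 290) [ 0.0014 -0.0019  0.0303] [0.4914 0.3059 0.1155]
(314, 300) [-0.0038 -0.002   0.0319] [0.4967 0.306  0.1171]
(300, 290) [ 0.0012 -0.0077  0.0309] [0.4921 0.3001 0.1152]
(327, 290) [0.0013 0.0034 0.0306] [0.4915 0.3113 0.1153]
(314, 285) [ 0.0037 -0.0019  0.03  ] [0.4894 0.3058 0.1144]
(314, 312) [-0.0091 -0.002   0.0314] [0.5007 0.3062 0.1205]
[[-0.822 -0.031  0.569]
 [-0.026  1.     0.016]
 [-0.569 -0.002 -0.822]]
200 [(130, [0.017, -0.129, 0.145]), (150, [0.017, -0.115, 0.146]), (160, [0.017, -0.108, 0.145]), (170, [0.017, -0.101, 0.145]), (180, [0.017, -0.095, 0.146]), (190, [0.017, -0.088, 0.146]), (455, [0.014, 0.098, 0.161]), (465, [0.014, 0.106, 0.162]), (475, [0.014, 0.113, 0.162]), (490, [0.014, 0.124, 0.161])]
290 [(130, [-0.025, -0.108, 0.09]), (150, [-0.065, -0.139, 0.181]), (160, [-0.064, -0.13, 0.179]), (170, [-0.062, -0.12, 0.176]), (180, [-0.063, -0.113, 0.178]), (190, [-0.064, -0.105, 0.179]), (455, [-0.077, 0.122, 0.209]), (465, [-0.073, 0.128, 0.201]), (475, [-0.073, 0.136, 0.2]), (490, [-0.087, 0.164, 0.232])]
300 [(130, [-0.028, -0.106, 0.084]), (150, [-0.03, -0.096, 0.087]), (160, [-0.032, -0.092, 0.091]), (170, [0.012, -0.048, -0.003]), (180, [0.013, -0.045, -0.003]), (190, [0.012, -0.042, -0.001]), (455, [0.013, 0.044, -0.003]), (465, [0.013, 0.047, -0.003]), (475, [-0.079, 0.134, 0.192]), (490, [-0.102, 0.17, 0.242])]
305 [(130, [-0.031, -0.106, 0.084]), (150, [-0.033, -0.097, 0.087]), (160, [-0.033, -0.091, 0.087]), (170, [0.012, -0.047, -0.007]), (180, [0.012, -0.044, -0.006]), (190, [0.009, -0.043, -0.0]), (455, [0.012, 0.044, -0.005]), (465, [0.012, 0.046, -0.006]), (475, [-0.082, 0.133, 0.189]), (490, [-0.11, 0.173, 0.248])]
```

move_arm --pt "8 -1 -10 0 0 0 0" --pt "17 -1.2 -22 0 0 0 0" --pt "26.5 -1.2 -35 0 0 0 0" --pt "26.5 -1.2 -35 0 0 0 0"

```text
clock: 2.1
ee_pos: [0.5022, 0.3062, 0.1066]
orientation: [-0.015, 0.954, 0.004, 0.298]
contact_force: [0.1, -0.9, -1.0]
grip_width: 0.0855
```

```bash
python3 - <<'E'
from h import *
o=manip.observe(); print(o['ee_pos'],o['contact_force'])
p,d=manip.read_camera('wrist'); np.savez('w3.npz',p=p,d=d,e=o['ee_pos'],q=o['orientation']); cv2.imwrite('pics/w3.png',p[:,:,::-1])
E
```

```text
[0.50218609 0.30621921 0.10657411] [ 0.14037444 -0.94427535 -1.0445055 ]
```

View pics/w3.png

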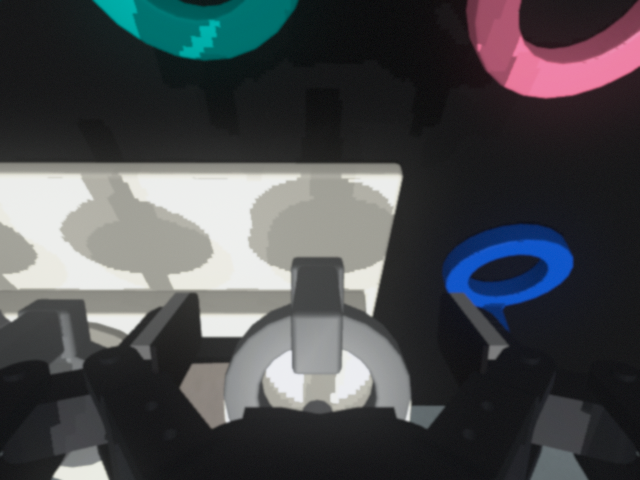

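move_arm --pt "0 0 0 0 0 0 1" --pt "0 0 0 0 0 0 1" --pt "0 0 0 0 0 0 1" --pt "0 0 0 0 0 0 1" --pt "0 0 0 0 0 0 1" --newtons 60

```text
clock: 2.65
ee_pos: [0.5021, 0.3069, 0.1087]
orientation: [-0.015, 0.954, 0.005, 0.3]
contact_force: [-5.1, 0.1, 6.6]
grip_width: 0.0152
```

move_arm --pt "0 0 0 0 0 0 1" --pt "0 0 0 0 0 0 1" --pt "0 0 0 0 0 0 1"

```text
clock: 2.95
ee_pos: [0.5021, 0.307, 0.1088]
orientation: [-0.015, 0.954, 0.005, 0.3]
contact_force: [-5.6, -1.2, 5.7]
grip_width: 0.0149
```

```bash
python3 - <<'E'
from h import *
o=manip.observe(); print(o['ee_pos'],o['contact_force'],o['torque'],o['grip_width'])
p,d=manip.read_camera('wrist'); np.savez('w4.npz',p=p,d=d,e=o['ee_pos'],q=o['orientation']); cv2.imwrite('pics/w4.png',p[:,:,::-1])
E
```

```text
[0.50210045 0.30698529 0.10877476] [-5.56095877 -1.23204461  5.66993056] [-0.18787928  0.28428418 -0.10489795] 0.014948092688405286
```

View pics/w4.png

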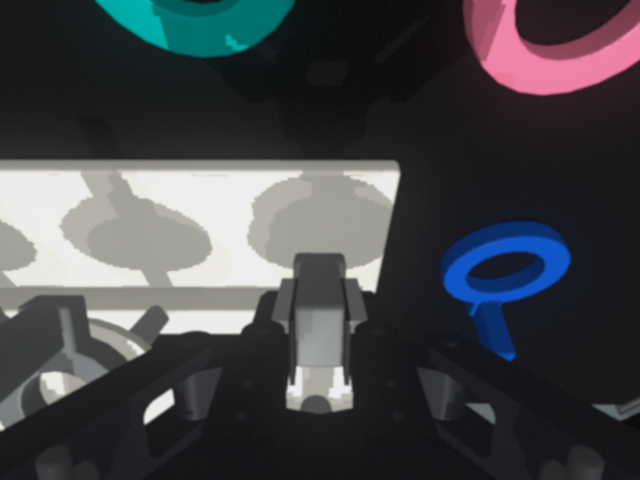

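move_arm --pt "-4.5 0 6.5 0 0 0 1" --pt "-2.5 0 17.5 0 0 0 1" --pt "-10 -0.3 29.5 0 0 0 1" --pt "-19 -0.5 43 0 0 0 1" --pt "-28 -0.8 56 0 0 0 1"

```text
clock: 3.5
ee_pos: [0.473, 0.3055, 0.1638]
orientation: [-0.015, 0.954, 0.005, 0.298]
contact_force: [0.4, -0.2, -1.7]
grip_width: 0.0152
```

move_arm --pt "-9 0 13 0 0 0 1" --pt "-18 0 26 0 0 0 1" --pt "-30 0 45 0 0 0 1" --pt "-30 0 45 0 0 0 1" --pt "-30 0 45 0 0 0 1"

```text
clock: 4.0
ee_pos: [0.4437, 0.3062, 0.2091]
orientation: [-0.015, 0.954, 0.005, 0.299]
contact_force: [-0.7, 1.1, -2.0]
grip_width: 0.0154
```

```bash
python3 - <<'E'
from h import *
o=manip.observe(); print(o)
p,d=manip.read_camera('wrist'); np.savez('w5.npz',p=p,d=d,e=o['ee_pos'],q=o['orientation']); cv2.imwrite('pics/w5.png',p[:,:,::-1])
p,d=manip.read_camera('scene'); np.savez('scene5.npz',p=p,d=d); crop(p,290,140,490,320,4,'pics/s5.png')
E
```

```text
{'clock': 4.0, 'q': array([ 0.7977573 , -0.19387797,  2.27486967, -0.65454556,  0.70658839,
       -0.37346246]), 'dq': array([-0.0077386 ,  0.02444119,  0.01149597, -0.00517399,  0.00069092,
        0.00039171]), 'joint_efforts': array([ 2.23530298e-01, -2.69231701e+01, -3.77133572e+01, -2.13688195e+00,
       -1.31328117e+00, -1.82233209e-02]), 'ee_pos': array([0.44374408, 0.30615575, 0.20911768]), 'orientation': array([-0.01487972,  0.95405771,  0.0053064 ,  0.29920614]), 'contact_force': array([-0.73085295,  1.09590409, -2.03567999]), 'torque': array([ 0.01155985,  0.59181534, -0.02669969]), 'grip_width': 0.015370912623182631}
```

View pics/w5.png

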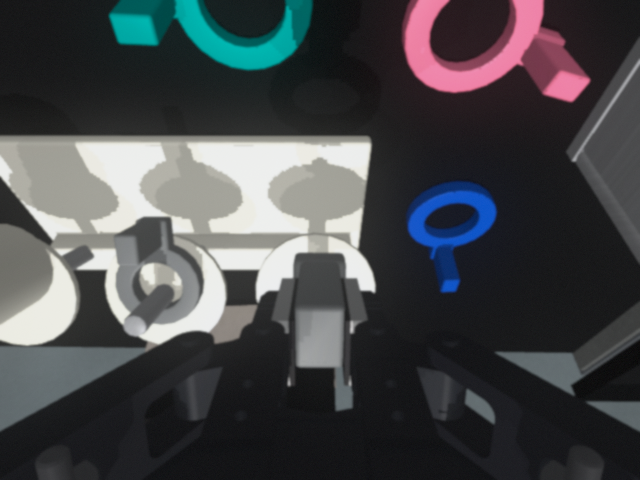

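View pics/s5.png

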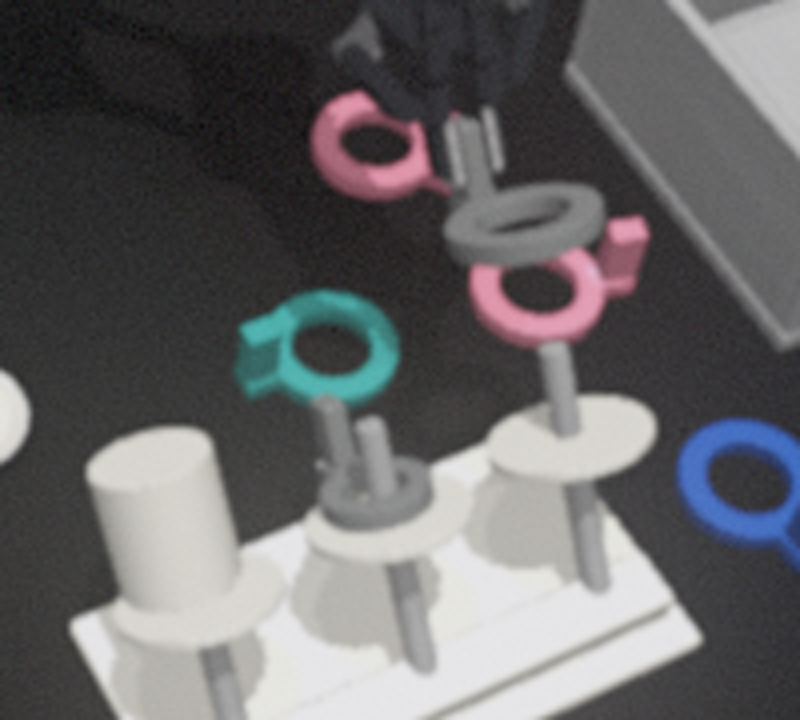

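```bash
cat >> h.py <<'E'
def Rdown(phi):
    y=np.array([np.cos(phi),np.sin(phi),0]); z=np.array([0,0,-1.]); return np.stack([np.cross(y,z),y,z],1)
E
python3 - <<'E'
from h import *
plan(np.array([.45,.25,.30]),Rdown(np.radians(92)))
plan(np.array([.529,-.247,.30]),Rdown(np.radians(70)))
E
```

```text
t 4.1 now [0.4437 0.3055 0.2078] q [ 0.8  -0.19  2.28 -0.65  0.71 -0.37] shift mm [  6.3 -55.5  92.2] rv [-0.0194  0.6059  0.0037] deg 34.7 F [ 0.6 -0.2 -2.8] w 0.0154
t 4.1 now [0.4437 0.3055 0.2078] q [ 0.8  -0.19  2.28 -0.65  0.71 -0.37] shift mm [  85.3 -552.5   92.2] rv [ 0.0972  0.602  -0.3684] deg 40.8 F [ 0.6 -0.2 -2.8] w 0.0154
```

move_arm --pt "0 -3 20 -0.004 0.12 0 1" --pt "0 -10 42 -0.008 0.24 0 1" --pt "2 -22 65 -0.012 0.36 0 1" --pt "4 -38 82 -0.016 0.48 0.002 1" --pt "6 -56 95 -0.019 0.606 0.004 1"

```text
clock: 4.6
ee_pos: [0.451, 0.2497, 0.3056]
orientation: [-0.018, 1.0, 0.002, -0.001]
contact_force: [0.3, -0.1, -2.6]
grip_width: 0.0147
```

move_arm --pt "8 -30 0 0 0 -0.03 1" --pt "16 -65 0 0 0 -0.06 1" --pt "24 -105 0 0 0 -0.1 1" --pt "32 -145 0 0 0 -0.13 1" --pt "40 -185 0 0 0 -0.17 1"

```text
clock: 5.1
ee_pos: [0.4902, 0.0629, 0.3027]
orientation: [0.069, 0.998, 0.0, -0.0]
contact_force: [-0.1, -0.3, -2.2]
grip_width: 0.0153
```

move_arm --pt "6 -40 0 0 0 -0.04 1" --pt "12 -80 0 0 0 -0.08 1" --pt "18 -120 0 0 0 -0.12 1" --pt "24 -160 0 0 0 -0.16 1" --pt "28 -200 0 0 0 -0.2 1"

```text
clock: 5.6
ee_pos: [0.518, -0.1372, 0.3026]
orientation: [0.168, 0.986, 0.0, -0.0]
contact_force: [1.1, 0.3, -2.2]
grip_width: 0.0149
```

```bash
python3 - <<'E'
from h import *
plan(np.array([.529,-.247,.26]),Rdown(np.radians(70)))
E
```

```text
t 5.6 now [ 0.518  -0.1372  0.3026] q [-0.31 -0.03  1.84  0.    1.33 -1.54] shift mm [  11.  -109.8  -42.6] rv [-0.001  -0.0001 -0.0112] deg 0.6 F [ 1.1  0.3 -2.2] w 0.0149
```

move_arm --pt "3 -35 -5 0 0 -0.005 1" --pt "6 -70 -15 0 0 -0.011 1" --pt "11 -108 -30 0 0 -0.011 1" --pt "11 -108 -35 0 0 -0.011 1" --pt "11 -108 -35 0 0 -0.011 1"

```text
clock: 6.1
ee_pos: [0.5278, -0.2436, 0.266]
orientation: [0.174, 0.985, 0.001, -0.002]
contact_force: [-0.1, 0.7, -1.7]
grip_width: 0.015
```

```bash
python3 - <<'E'
from h import *
plan(np.array([.529,-.247,.26]),Rdown(np.radians(70)))
o=manip.observe()
p,d=manip.read_camera('wrist'); np.savez('w6.npz',p=p,d=d,e=o['ee_pos'],q=o['orientation']); cv2.imwrite('pics/w6.png',p[:,:,::-1])
for n in ['scene','top']:
    p,d=manip.read_camera(n); np.savez(n+'6.npz',p=p,d=d); 
    crop(p,*((120,230,300,410) if n=='scene' else (350,130,530,280)),3.3,f'pics/{n}6.png')
E
```

```text
t 6.1 now [ 0.5278 -0.2436  0.266 ] q [-0.48  0.08  1.79  0.    1.27 -1.7 ] shift mm [ 1.2 -3.4 -6. ] rv [-0.0035 -0.0031 -0.0001] deg 0.3 F [-0.1  0.7 -1.7] w 0.015
```

View pics/w6.png

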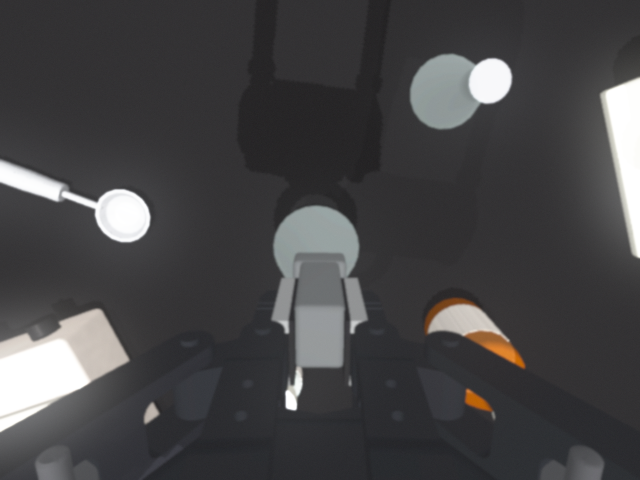

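View pics/scene6.png

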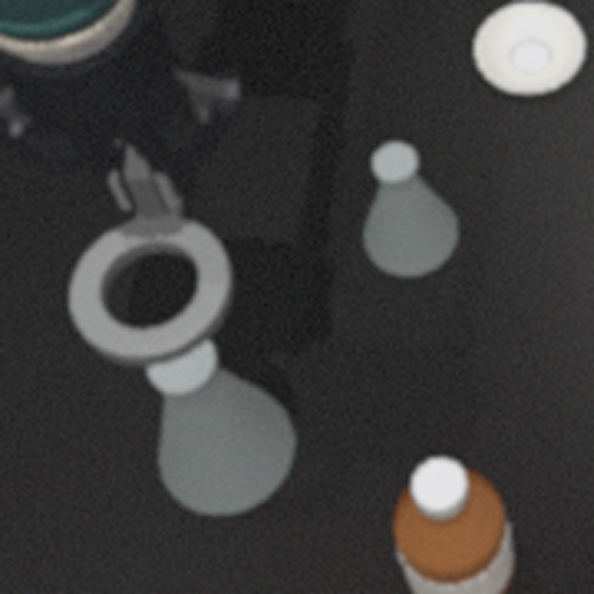

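View pics/top6.png

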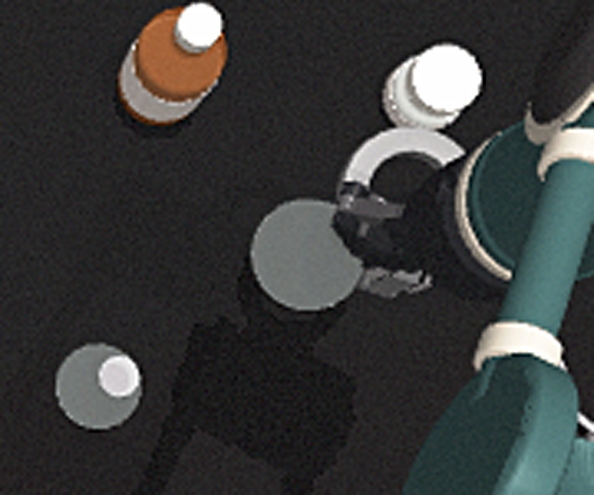

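```bash
cat >> h.py <<'E'
def ringfit(W,d,box,thr=0.0025,tol=0.3,axis=(0,0,1)):
    m=(d>0)&np.all((W>box[0])&(W<box[1]),-1); X=W[m];best=None;rng=np.random.default_rng(0)
    for _ in range(3000):
        a=X[rng.choice(len(X),3,False)]; nn=np.cross(a[1]-a[0],a[2]-a[0]); l=np.linalg.norm(nn)
        if l<1e-5: continue
        nn/=l; nn*=np.sign(nn[2])
        if np.arccos(nn@axis)>tol: continue
        i=abs((X-a[0])@nn)<thr
        if best is None or i.sum()>best.sum(): best=i
    Y=X[best]; c=Y.mean(0); nn=np.linalg.svd(Y-c,full_matrices=False)[2][2]; nn*=np.sign(nn[2])
    ex=np.cross([0,1,0],nn); ex/=np.linalg.norm(ex); ey=np.cross(nn,ex)
    q=np.stack([(Y-c)@ex,(Y-c)@ey],-1); g=np.arange(-0.03,0.0301,0.0005)
    def sc(a,b):
        r=np.hypot(q[:,0]-a,q[:,1]-b); return ((r>0.026)&(r<0.042)).sum()-2*(r<0.0245).sum()
    S=np.array([[sc(a,b) for b in g] for a in g]); k=np.argwhere(S>=S.max()-2).mean(0); a,b=np.interp(k,range(len(g)),g)
    C=c+a*ex+b*ey-.007*nn
    print('ring: N',len(X),best.sum(),S.max(),'n',nn.round(3),'tilt deg',np.degrees(np.arccos(nn[2])).round(1),'centre',C.round(4))
    return C,nn
def lip(W,c=(.577,-.264),z=(.137,.15)):
    L=(W[...,2]>z[0])&(W[...,2]<z[1])&(np.hypot(W[...,0]-c[0],W[...,1]-c[1])<0.04); Z=W[L]
    if len(Z): print('lip',len(Z),Z.mean(0).round(4),((Z.max(0)+Z.min(0))/2).round(4),(Z.max(0)-Z.min(0)).round(3))
E
python3 - <<'E'
from h import *
p,d=load('scene6'); W=pts('scene',d)
e=np.array([.5278,-.2436,.266])
C,n=ringfit(W,d,(np.array([.50,-.33,.2]),np.array([.65,-.18,.26])))
print('rel TCP',C-e); lip(W)
v,u=335,152
print(e-C)
p,d,t,W=wpts('w6')
for u,v in [(319,290),(319,330),(319,360)]: print((u,v),t[v,u].round(4))
p,d=load('top6'); W=pts('top',d); 
C,n=ringfit(W,d,(np.array([.50,-.33,.2]),np.array([.65,-.18,.26])))
E
```

```text
ring: N 1365 942 902 n [-0.001  0.004  1.   ] tilt deg 0.2 centre [ 0.5759 -0.2617  0.2292]
rel TCP [ 0.04807975 -0.01814386 -0.036802  ]
lip 195 [ 0.583  -0.2661  0.1429] [ 0.5831 -0.2662  0.1428] [0.025 0.037 0.008]
[-0.04807975  0.01814386  0.036802  ]
(319, 290) [ 0.0138 -0.0004  0.0029]
(319, 330) [ 0.0054 -0.0004 -0.0087]
(319, 360) [-0.0044 -0.0004 -0.01  ]
ring: N 415 293 275 n [-0.026  0.001  1.   ] tilt deg 1.5 centre [ 0.575  -0.2577  0.2295]
```

```bash
python3 - <<'E'
from h import *
plan(np.array([.5278+.0008,-.2436-.0045,.206]),Rdown(np.radians(70)))
E
```

```text
t 6.25 now [ 0.5292 -0.2422  0.269 ] q [-0.47  0.08  1.79  0.    1.27 -1.7 ] shift mm [ -0.6  -5.9 -63. ] rv [-0.0015  0.0015 -0.0033] deg 0.2 F [-0.4  0.2 -1.3] w 0.0149
```

move_arm --pt "0 -3 -20 0 0 0 1" --pt "0 -5 -42 0 0 0 1" --pt "0 -5 -62 0 0 0 1" --pt "0 -5 -62 0 0 0 1" --pt "0 -5 -62 0 0 0 1"

```text
clock: 6.75
ee_pos: [0.5294, -0.2471, 0.2079]
orientation: [0.172, 0.985, 0.001, 0.001]
contact_force: [0.3, -0.8, -1.9]
grip_width: 0.0151
```

```bash
python3 - <<'E'
from h import *
plan(np.array([.529,-.247,.2]),Rdown(np.radians(70)))
p,d=manip.read_camera('scene'); np.savez('scene7.npz',p=p,d=d); crop(p,120,260,280,420,3.7,'pics/scene7.png')
W=pts('scene',d); C,n=ringfit(W,d,(np.array([.50,-.33,.15]),np.array([.65,-.18,.195]))); lip(W)
p,d=manip.read_camera('top'); np.savez('top7.npz',p=p,d=d);W=pts('top',d); C,n=ringfit(W,d,(np.array([.50,-.33,.15]),np.array([.65,-.18,.195])))
plan(np.array([.529,-.247,.2]),Rdown(np.radians(70)))
E
```

```text
t 6.75 now [ 0.5294 -0.2471  0.2079] q [-0.48  0.13  1.85  0.    1.16 -1.71] shift mm [-0.4  0.1 -7.9] rv [-0.0009  0.0022 -0.004 ] deg 0.3 F [ 0.3 -0.8 -1.9] w 0.0151
ring: N 1177 821 785 n [-0.017  0.008  1.   ] tilt deg 1.1 centre [ 0.5769 -0.2657  0.17  ]
lip 202 [ 0.5718 -0.2672  0.1431] [ 0.5726 -0.2666  0.1441] [0.03  0.037 0.01 ]
ring: N 351 263 243 n [-0.037 -0.002  0.999] tilt deg 2.1 centre [ 0.5768 -0.2632  0.1699]
t 6.85 now [ 0.5303 -0.2479  0.2093] q [-0.48  0.12  1.85  0.    1.16 -1.71] shift mm [-1.3  0.9 -9.3] rv [ 0.0005  0.0049 -0.0036] deg 0.3 F [ 0.7 -0.4 -2.2] w 0.0155
```

View pics/scene7.png

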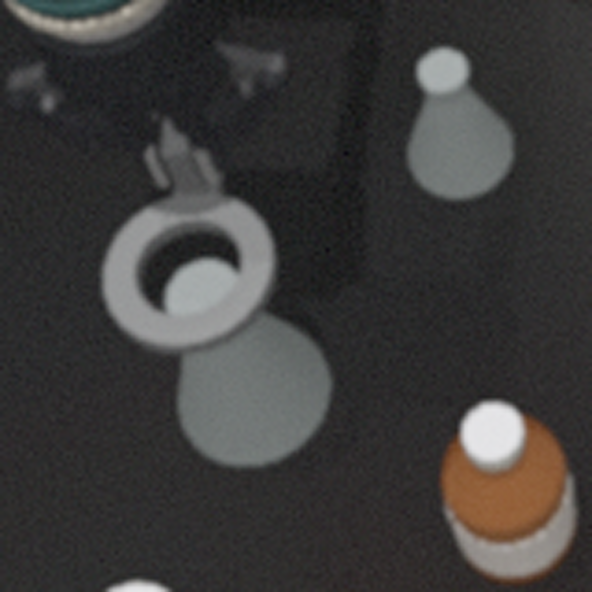

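move_arm --pt "0 0 -12 0 0 0 1" --pt "0 0 -28 0 0 0 1" --pt "0 0 -44 0 0 0 1" --pt "0 0 -58 0 0 0 1" --pt "0 0 -58 0 0 0 1"

```text
clock: 7.35
ee_pos: [0.5267, -0.2467, 0.1452]
orientation: [0.172, 0.985, 0.002, -0.002]
contact_force: [-0.3, 0.9, -2.2]
grip_width: 0.0153
```

```bash
python3 - <<'E'
from h import *
plan(np.array([.529,-.247,.15]),Rdown(np.radians(70)))
p,d=manip.read_camera('scene'); np.savez('scene8.npz',p=p,d=d); crop(p,120,260,280,420,3.7,'pics/scene8.png')
W=pts('scene',d); C,n=ringfit(W,d,(np.array([.50,-.33,.09]),np.array([.65,-.18,.138]))); lip(W)
E
```

```text
t 7.35 now [ 0.5267 -0.2467  0.1452] q [-0.48  0.18  1.91  0.    1.05 -1.71] shift mm [ 2.3 -0.3  4.8] rv [-0.0042 -0.0041 -0.0026] deg 0.4 F [-0.3  0.9 -2.2] w 0.0153
ring: N 1163 699 612 n [-0.     0.008  1.   ] tilt deg 0.5 centre [ 0.5741 -0.2659  0.1069]
lip 304 [ 0.5771 -0.2663  0.1429] [ 0.5765 -0.2663  0.1429] [0.038 0.037 0.009]
```

View pics/scene8.png

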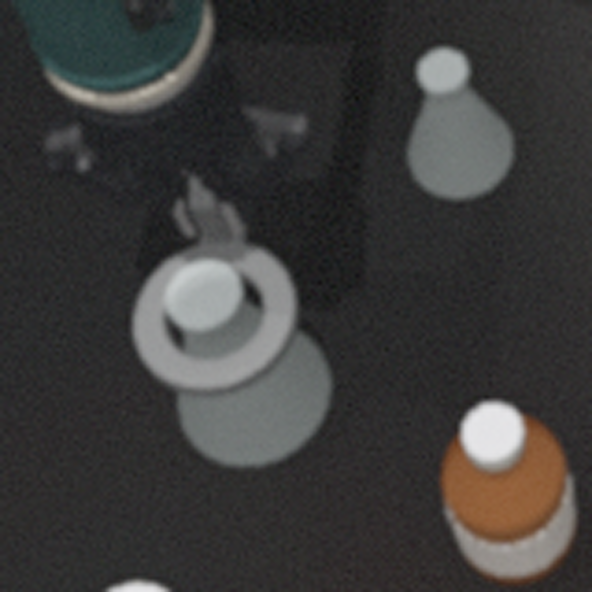

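move_arm --pt "2 0 -7 0 0 0 1" --pt "2 0 -15 0 0 0 1" --pt "2 0 -22 0 0 0 1" --pt "2 0 -22 0 0 0 1"

```text
clock: 7.8
ee_pos: [0.5303, -0.2474, 0.1259]
orientation: [0.172, 0.985, 0.001, -0.0]
contact_force: [-0.4, 0.1, -1.6]
grip_width: 0.0151
```

```bash
python3 - <<'E'
from h import *
plan(np.array([.529,-.247,.15]),Rdown(np.radians(70)))
p,d=manip.read_camera('scene'); np.savez('scene9.npz',p=p,d=d); crop(p,120,260,280,420,3.7,'pics/scene9.png')
W=pts('scene',d); C,n=ringfit(W,d,(np.array([.50,-.33,.075]),np.array([.65,-.18,.12]))); lip(W)
plan(np.array([.529,-.247,.15]),Rdown(np.radians(70)))
E
```

```text
t 7.8 now [ 0.5303 -0.2474  0.1259] q [-0.48  0.21  1.92  0.    1.01 -1.71] shift mm [-1.3  0.4 24.1] rv [-0.002  -0.     -0.0028] deg 0.2 F [-0.4  0.1 -1.6] w 0.0151
ring: N 1143 627 481 n [-0.016  0.008  1.   ] tilt deg 1.0 centre [ 0.5778 -0.2669  0.0881]
lip 326 [ 0.5746 -0.2654  0.1428] [ 0.5665 -0.2614  0.1434] [0.059 0.048 0.013]
t 7.85 now [ 0.5306 -0.2476  0.1265] q [-0.48  0.21  1.92  0.    1.01 -1.71] shift mm [-1.6  0.6 23.5] rv [-0.0017  0.0007 -0.0027] deg 0.2 F [-0.5 -0.3 -1.8] w 0.0152
```

move_arm --pt "-0.5 0 -2 0 0 0 1" --pt "-0.5 0 -4 0 0 0 1" --pt "-0.5 0 -6 0 0 0 1" --pt "-0.5 0 -7 0 0 0 1" --pt "-0.5 0 -7 0 0 0 1"

```text
clock: 8.35
ee_pos: [0.5303, -0.2476, 0.1201]
orientation: [0.172, 0.985, 0.001, 0.001]
contact_force: [-1.4, 0.5, -1.5]
grip_width: 0.0152
```

move_arm --pt "0 0 -1 0 0 0 1" --pt "0 0 -1 0 0 0 1"

```text
clock: 8.55
ee_pos: [0.5305, -0.2478, 0.1193]
orientation: [0.172, 0.985, 0.001, 0.001]
contact_force: [-1.4, 1.5, 0.6]
grip_width: 0.0153
```

```bash
python3 - <<'E'
from h import *
plan(np.array([.529,-.247,.15]),Rdown(np.radians(70)))
p,d=manip.read_camera('scene'); np.savez('scene10.npz',p=p,d=d); crop(p,120,260,280,420,3.7,'pics/scene10.png')
W=pts('scene',d); C,n=ringfit(W,d,(np.array([.50,-.33,.065]),np.array([.65,-.18,.105]))); lip(W)
plan(np.array([.529,-.247,.15]),Rdown(np.radians(70)))
E
```

```text
t 8.55 now [ 0.5305 -0.2478  0.1193] q [-0.48  0.21  1.93  0.    1.   -1.71] shift mm [-1.5  0.8 30.7] rv [-0.0012  0.0018 -0.0028] deg 0.2 F [-1.4  1.5  0.6] w 0.0153
ring: N 1061 605 443 n [0.002 0.001 1.   ] tilt deg 0.1 centre [ 0.5781 -0.2673  0.0815]
lip 335 [ 0.5749 -0.2649  0.143 ] [ 0.567  -0.2602  0.1434] [0.059 0.049 0.013]
t 8.6 now [ 0.5306 -0.2478  0.1193] q [-0.48  0.21  1.93  0.    1.   -1.71] shift mm [-1.6  0.8 30.7] rv [-0.0011  0.0019 -0.0028] deg 0.2 F [-2.   1.6 -1.4] w 0.015
```

View pics/scene10.png

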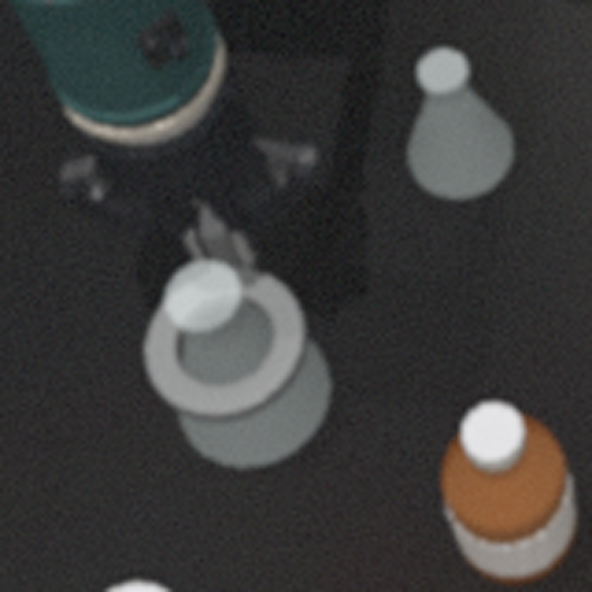

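move_arm --pt "-1 0.6 0 0 0 0 1" --pt "-1.5 0.8 -1 0 0 0 1" --pt "-1.5 0.8 -2 0 0 0 1" --pt "-1.5 0.8 -2 0 0 0 1"

```text
clock: 9.0
ee_pos: [0.5294, -0.2472, 0.1172]
orientation: [0.172, 0.985, 0.001, 0.001]
contact_force: [0.2, 0.3, -1.6]
grip_width: 0.0153
```

move_arm --pt "0 0 -1 0 0 0 1" --pt "0 0 -1 0 0 0 1"

```text
clock: 9.2
ee_pos: [0.5295, -0.2472, 0.1164]
orientation: [0.172, 0.985, 0.001, 0.001]
contact_force: [0.6, -0.9, -1.7]
grip_width: 0.0153
```

```bash
python3 - <<'E'
from h import *
p,d=manip.read_camera('scene'); np.savez('scene11.npz',p=p,d=d)
W=pts('scene',d); C,n=ringfit(W,d,(np.array([.50,-.33,.06]),np.array([.65,-.18,.105])))
L=(W[...,2]>.139)&(W[...,2]<.147)&(np.hypot(W[...,0]-.577,W[...,1]+.266)<0.024); print(L.sum(),W[L].mean(0).round(4))
plan(np.array([.529,-.247,.15]),Rdown(np.radians(70)))
E
```

```text
ring: N 1064 643 462 n [-0.017  0.008  1.   ] tilt deg 1.1 centre [ 0.5769 -0.2664  0.0785]
297 [ 0.5772 -0.2664  0.143 ]
t 9.25 now [ 0.5295 -0.2472  0.1164] q [-0.48  0.22  1.93  0.    0.99 -1.71] shift mm [-0.5  0.2 33.6] rv [-0.0008  0.0027 -0.0027] deg 0.2 F [ 0.5 -0.2 -2.2] w 0.0152
```

move_arm --pt "0 0 -0.6 0 0 0 1" --pt "0 0 -1 0 0 0 1" --pt "0 0 -1 0 0 0 1"

```text
clock: 9.55
ee_pos: [0.5294, -0.2471, 0.1157]
orientation: [0.172, 0.985, 0.001, 0.001]
contact_force: [0.6, 1.7, 1.4]
grip_width: 0.0147
```

move_arm --pt "0 0 -0.6 0 0 0 1" --pt "0 0 -0.8 0 0 0 1" --pt "0 0 -0.8 0 0 0 1"

```text
clock: 9.85
ee_pos: [0.5295, -0.2472, 0.1153]
orientation: [0.172, 0.985, 0.001, 0.001]
contact_force: [-1.9, 1.5, 4.3]
grip_width: 0.0152
```

move_arm --pt "0 0 0.7 0 0 0 1" --pt "0 0 0.7 0 0 0 1" --newtons 20

```text
clock: 10.05
ee_pos: [0.5294, -0.2471, 0.1153]
orientation: [0.172, 0.985, 0.001, 0.001]
contact_force: [0.6, 0.8, 2.3]
grip_width: 0.0151
```

move_arm --pt "0 0 0 0 0 0 0.72" --pt "0 0 0 0 0 0 0.65" --pt "0 0 0 0 0 0 0.6" --pt "0 0 0 0 0 0 0.6"

```text
clock: 10.45
ee_pos: [0.5289, -0.2471, 0.1149]
orientation: [0.172, 0.985, 0.001, 0.001]
contact_force: [-0.5, 0.1, -0.2]
grip_width: 0.0341
```

```bash
python3 - <<'E'
from h import *
p,d=manip.read_camera('scene'); np.savez('scene12.npz',p=p,d=d); crop(p,120,260,280,420,3.7,'pics/scene12.png')
W=pts('scene',d); C,n=ringfit(W,d,(np.array([.50,-.33,.06]),np.array([.65,-.18,.105])))
L=(W[...,2]>.139)&(W[...,2]<.147)&(np.hypot(W[...,0]-.577,W[...,1]+.266)<0.024); print(L.sum(),W[L].mean(0).round(4))
plan(np.array([.529,-.247,.15]),Rdown(np.radians(70)))
p,d=manip.read_camera('wrist'); cv2.imwrite('pics/w12.png',p[:,:,::-1])
E
```

```text
ring: N 1110 619 429 n [-0.004  0.012  1.   ] tilt deg 0.7 centre [ 0.5724 -0.2679  0.0779]
303 [ 0.5773 -0.2664  0.1429]
t 10.5 now [ 0.5289 -0.2471  0.115 ] q [-0.48  0.22  1.93  0.    0.99 -1.71] shift mm [ 0.1  0.1 35. ] rv [-0.001   0.0017 -0.0027] deg 0.2 F [-0.4  0.3 -0.4] w 0.034
```

View pics/scene12.png

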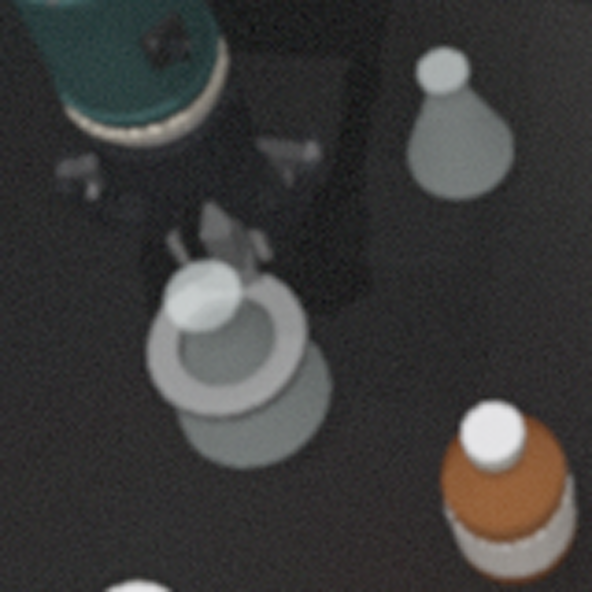

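View pics/w12.png

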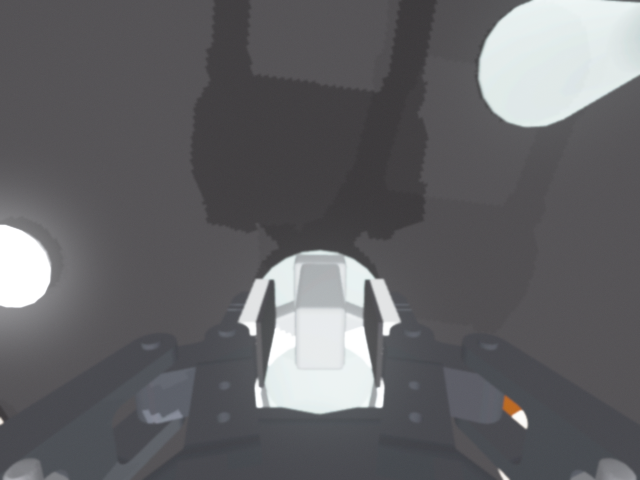

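move_arm --pt "0 0 5 0 0 0 0.5" --pt "0 0 20 0 0 0 0.5" --pt "0 0 45 0 0 0 0.5" --pt "0 0 75 0 0 0 0.5" --pt "0 0 110 0 0 0 0.5"

```text
clock: 11.05
ee_pos: [0.5287, -0.2469, 0.2267]
orientation: [0.172, 0.985, 0.001, 0.001]
contact_force: [0.1, -0.6, 0.4]
grip_width: 0.0422
```

move_arm --pt "-30 20 20 0 0 0 0.5" --pt "-65 45 30 0 0 0 0.5" --pt "-100 65 30 0 0 0 0.5" --pt "-100 65 30 0 0 0 0.5" --pt "-100 65 30 0 0 0 0.5"

```text
clock: 11.55
ee_pos: [0.4291, -0.182, 0.2568]
orientation: [0.172, 0.985, 0.0, 0.002]
contact_force: [0.2, 0.5, -0.1]
grip_width: 0.043
```

```bash
python3 - <<'E'
from h import *
for n in ['scene','top']:
    p,d=manip.read_camera(n); cv2.imwrite(f'pics/{n}13.png',p[:,:,::-1])
    W=pts(n,d); C,nn=ringfit(W,d,(np.array([.50,-.33,.06]),np.array([.65,-.18,.105])))
    L=(W[...,2]>.139)&(W[...,2]<.147)&(np.hypot(W[...,0]-.577,W[...,1]+.264)<0.028); print(n,L.sum(),W[L].mean(0).round(4))
    if n=='scene': crop(p,120,260,280,420,3.7,'pics/scene13c.png')
plan(np.array([.529,-.247,.15]),Rdown(np.radians(70)))
E
```

```text
ring: N 1091 625 449 n [-0.01   0.001  1.   ] tilt deg 0.6 centre [ 0.5718 -0.2673  0.0779]
scene 300 [ 0.5773 -0.2664  0.1429]
ring: N 758 428 333 n [-0.023  0.009  1.   ] tilt deg 1.4 centre [ 0.5788 -0.2665  0.0776]
top 234 [ 0.5761 -0.2628  0.1426]
t 11.65 now [ 0.4301 -0.1826  0.2564] q [-0.46 -0.14  2.03  0.    1.25 -1.68] shift mm [  98.9  -64.4 -106.4] rv [ 0.0002  0.0043 -0.0027] deg 0.3 F [ 0.3 -0.6 -0.4] w 0.0426
```

View pics/scene13.png

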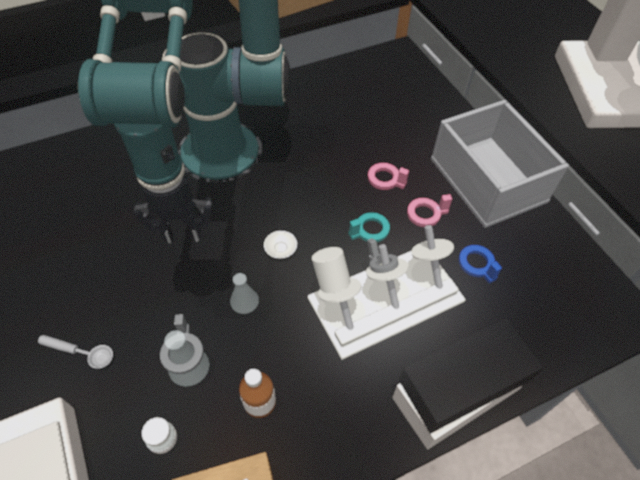

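View pics/scene13c.png

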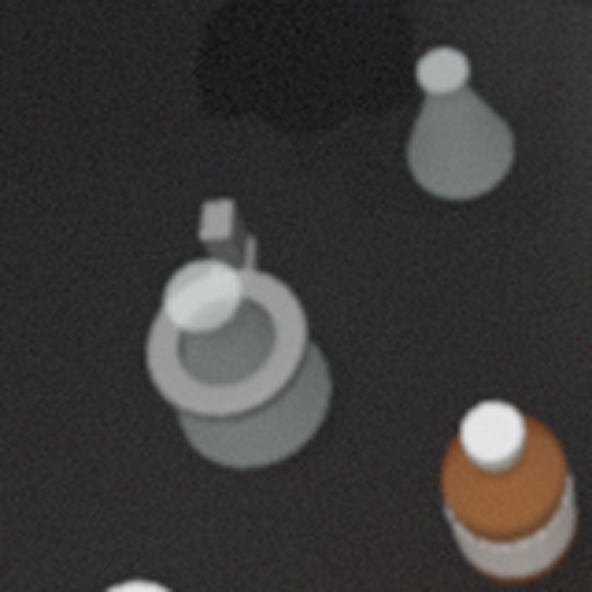

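View pics/top13.png

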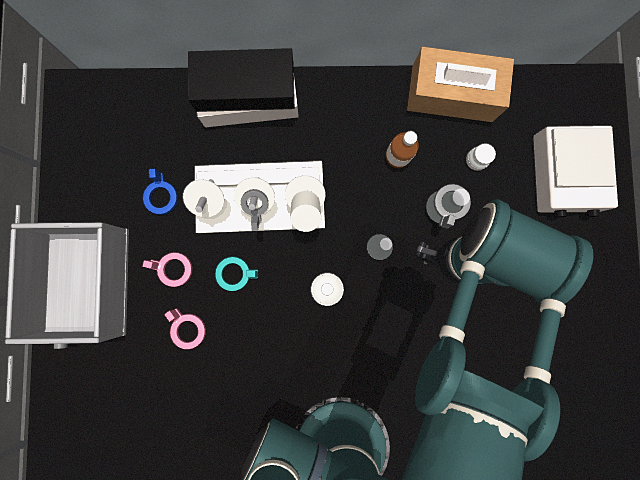

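```bash
python3 - <<'E'
from h import *
a=np.linspace(0,6.283,200)
for n,c,b,s in [('scene',(.5772,-.2664),(120,260),3.7),('top',(.576,-.2625),(420,170),8)]:
    im=cv2.imread(f'pics/{n}13.png'); im=cv2.resize(im[b[1]:b[1]+(160 if n=='scene' else 70),b[0]:b[0]+(160 if n=='scene' else 70)],None,fx=s,fy=s,interpolation=cv2.INTER_CUBIC)
    for r in (.042,.026):
        uv=proj(n,np.stack([c[0]+r*np.cos(a),c[1]+r*np.sin(a),0*a+.0845],-1)); cv2.polylines(im,[np.int32((uv-b+.5)*s)],True,(0,0,255),1)
    cv2.imwrite(f'pics/{n}14.png',im)
E
```

```text
(no output)
```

View pics/scene14.png

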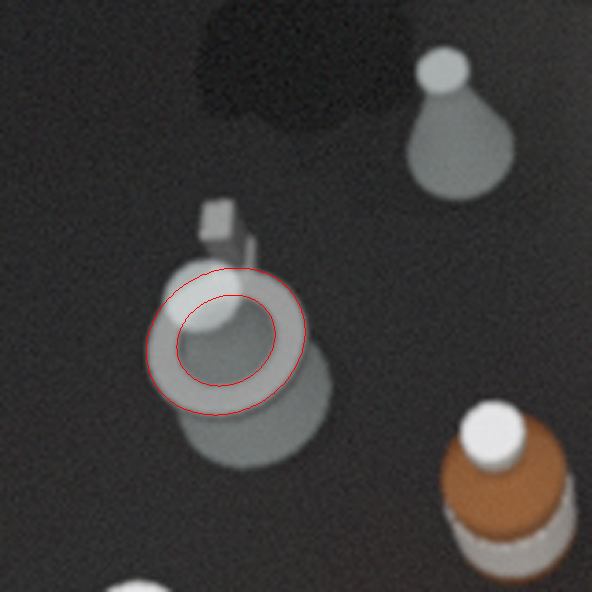

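View pics/top14.png

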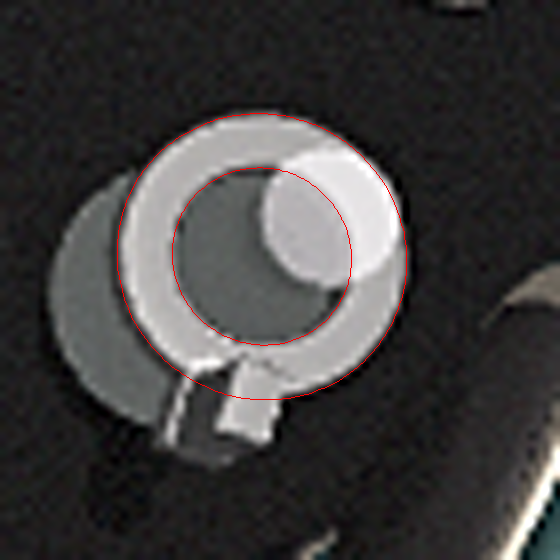

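The overlay of a level ring, centred at the seat height, matches the seen ring within about 1 mm in both views. Handing in.

```bash
python3 -c "
from rig import manip
print(manip.sign_off())"
```

```text
the job is handed in; nothing more can be done
None
```

The larger grey ring is off its peg and sits level on the larger flask's shoulder. It was lowered over the neck while still held, then released. I handed the job in at about 11.7 s on the robot's clock; the sign-off gives no verdict.

**Fit:** The outline of a level ring at seat height, drawn over the last scene and top pictures, matches the seen ring to about 1 mm. Depth fits put its centre at about 78 mm and its tilt at about 1°.

**Contact:** Pressing at set-down was about 6 N by the wrist force.

**Everything else:** The flask's lip read within about 1 mm of where it started. The small ring, beaker, small flask and bottle look unmoved. The gripper is clear of everything.

**Disagreements:**
- The final depth fit of the ring's centre was off the lip's centre by about 5.5 mm (scene camera) and 4.6 mm (top camera), in opposite directions in x. The lip hides part of the ring and cone points get mixed into the fit, so I trusted the outline overlays instead.
- The two cameras also differ from each other by about 4 mm in y. I aligned the ring to the flask within one camera at a time.

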